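# Build up the ring tooling on a sprung printing spindle

### The job

Set up the cup-printing spindle: thread the tall notched drive collar down the post and turn it until it drops fully home over the two drive dogs, then put the thicker of the two plain spacer rings flat on top of it. Then pass the slotted lock ring over the cross pin, press it down against the spring, turn it an eighth of a turn and let it spring up so that the pin is caught in the recesses and the whole stack stays clamped when you let go. Leave the thinner spacer, the cup and the screwdriver where they are.

Things in the scene. Friction and masses are not known exactly. Their poses are not given: they have to be found in the camera images.
- spindle_base: fixed spindle head: grey cast foot plate 126 x 112 x 12 mm, round bearing housing on it; origin mid-underside on the spindle's axis, z up. On it turns an upright steel spindle, held at any angle by a brake (0.6 N m turns it). That angle is random, is NOT given by this body's axes and must be seen or felt
- flange_seat (a point): on the spindle's axis, at the height of the flange's top face when unpressed, 48 mm above the work surface; fixed to the base, neither sinks nor turns with the flange. z up. Heights above it: barrel 45 mm in diameter up to 34 mm, then a cone up to a neck 34 mm in diameter, which ends in a bevelled top at 65 mm
- pin_centre (a point): on the axis, 58 mm above flange_seat: middle of the round cross pin through the neck, 6 mm thick, 44 mm from end to end, level; its direction turns with the spindle and is not given by this point. The two drive dogs on the flange lie in the same direction as the pin, one under each end
- flange (a joint): how far the sprung steel drive flange (66 mm in diameter) is pressed down, m: 0 up, 0.008 at its stop. The rings' weight does not move it; about 6 N does, then 1.5 N more per mm. It turns with the spindle. On its top two drive dogs, 180 degrees apart, at radius 25.5 to 31.5 mm, 8 mm wide (6 at their tops), 5 mm high
- drive_collar: tall aluminium collar, outside 66, bore 48, height 34 mm, two dark grooves round it; starts upright, notches down. Origin: centre of underside, z up. Four notches 6 mm deep in its underside along +x, -x, +y, -y fit the dogs with 3 degrees of play each way; it drops home every 90 degrees, else rides on the dogs 5 mm above home. Home: underside on the flange. 0.15 kg
- thick_spacer: plain aluminium spacer ring, outside 64, bore 48 mm, 14 mm thick, lying flat; origin: centre of its underside, z up. 0.06 kg
- thin_spacer: the other plain spacer ring, the same but 7 mm thick; a bystander, too thin for this set-up. Origin: centre of its underside
- lock_ring: steel lock ring, knurled rim, outside 68 mm, 12 mm thick, lying flat, recesses up; origin: centre of underside, z up. Bore 37 mm; four slots through it along +x, -x, +y, -y, out to 45 mm diameter, pass the pin with 6 degrees of play each way. Midway between slots (45 degrees) its top face has four recesses 3 mm deep that catch the pin, 5 degrees of play each way. 0.09 kg
- lock_top (a point): centre of the lock ring's top face, fixed to the ring. Resting on collar and thick spacer, not yet pressed, it is 60 mm above flange_seat, with the pin down in the slots. It must be pressed 5 mm or more to pass below the pin; then the ring turns either way. Let go with the pin in recesses, the flange springs back to 1.5 to 2 mm
- ink_cup: off-white mixing cup, 63 mm across and 62 mm high; bystander
- screwdriver: screwdriver with a green handle, 188 mm long; bystander
Things that resemble listed ones, but are neither listed nor needed, are in the scene too. What is shaped like the thick_spacer but brown is not meant.

How it is judged:
By the outcome, as a careful person would: the job done as asked, in the order asked, and still so for the second after the job is handed in, with the robot touching nothing.
It also fails if it takes over 72 s, if anything falls off the work surface, if the arm or the gripper's body presses on something with over 40 N, if the wrist force passes 120 N, or if a joint passes its speed limit or range.

### The arm

A 6-joint arm with a two-finger parallel gripper is mounted at the origin on a cart in front of the work surface, level with it; the furniture and walls round the work are solid. World frame = base frame: x ahead of the robot, y to its left, z up, the work surface at z = 0. Lengths are in m, angles in rad, forces in N, time in s.
With the tool pointing down it reaches from about 0.3 to 0.85 m from the base axis. Payload 5.4 kg.
Tool frame: the origin (TCP) lies at the centre of the arm's flange, where the gripper is bolted on; the fingertips stand 173 mm ahead of it and the grasp point (between the pads) lies 155 mm ahead of it; z points along the fingers, y is the direction in which the jaws open and shut (so a half turn about z gives the same grasp; the last joint's range is limited). The gripper opens to 85 mm and grips with 20 to 120 N. Pads are 22 mm wide; open, the fingers measure 114 mm over their backs; the gripper's body (76 mm by 85 mm) begins 54 mm behind the grasp point. The pads swing forward as they close: fully open they stand 13 mm farther back than shut.
Start: joints at [1.1, 0.158, 1.597, -0, 1.386, -0.21], TCP at [0.148, 0.556, 0.405] pointing down, gripper open.
Joint ranges: [-2.91, 2.91], [-0.94, 2.29], [0.18, 2.7], [-1.29, 4.43], [0.17, 2.64], [-3, 3]. Speed limits (rad/s): [2.57, 2.57, 3.14, 3.14, 3.14, 3.14].

### API

Orientations are given as a unit quaternion [w, x, y, z].
In Python, from cell import * gives the robot as it stands.
- The arm moves only by the tool apply_moves, never from a script. Its argument "steps" is a list of rows, each a list of 4 numbers: the shift along the tool's x, y, z in cm, then the turn about the tool's z in degrees. In form: [[tx, ty, tz, roll], ...]. A call has 1 to 20 rows; each row is the pose to reach, as a shift and turn from the pose commanded when the call began, along the tool's axes at that moment; what a row does not reach only later rows make up. A row lasts 1/10 s, in which the tool goes at most 50 mm and 8.59 degrees, less where a joint would pass 70% of its speed; a pose out of reach is approached as far as the arm can. A call with a gripper value outside its range is refused whole. "grip" is the closure, from 0 (fully open) to 1 (shut), set as the call begins (left out, the last holds). The fingers move at their own pace and stop on an object; "force" is the grip in N (left out, the last holds). Time passes only in rows, so rows that repeat a pose let the fingers close. It gives the time, the measured TCP pose, the force and the opening at its end, in the units of the state.
- state(): the state, without advancing time (a new reading comes with each control period).
- get_image(name): name is "scene" or "top" or "wrist"; returns a dict with "image" (480x640x3 uint8, blue, green, red), "mtx" (3x3 intrinsics, pixels), "pose" (4x4, takes a point from camera to world coordinates). Camera axes: x right, y down, z forward; pixel columns grow to the right and rows downward; lengths in m; the calibration is good to about 2 mm. A picture is of the moment at which its call begins. There is no depth.
- hand_in(): hands the job in, once; it reports no verdict.
The state is a dict: "t": time; "qpos": joint angles; "joint_vel": joint speeds; "joint_torque": joint torques, N m; "tcp_pos": TCP position; "tool_rot": TCP orientation; "contact_force": force on the tool from outside, world axes, zero at the start; "ft_torque": the same for the moment, N m; "opening": finger opening in m.
Only numpy, scipy, OpenCV 4.12 (cv2) and the standard library are available. Lean on these libraries where they do the work, as an engineer would, in place of code of your own. Each camera call takes 0.05 s, during which the arm holds its last target. There are 200 camera calls.

## Working session

There is one attempt and no reset: what is moved stays moved. The work goes in short steps, Python scripts to look and compute and a tool call to move; the robot and the scene stay as the last step left them, time stands still between calls to the robot, and variables do not carry over. Pictures are saved under pics/ and viewed, about 8 in all and at most 12, crops included, and the job is handed in when it is done.

Besides the shell and the picture viewer there is one more tool, called after "Request:" in YAML: its name, and indented under it one key for each argument. apply_moves: Moves the arm, as the interface text tells. Its arguments: {"type":"object","properties":{"steps":{"type":"array","items":{"type":"array","items":{"type":"number"}}},"grip":{"type":"number"},"force":{"type":"number"}},"required":["steps"]}

```bash
mkdir -p pics; ls
python3 - <<'E'
from cell import *
import cv2,pickle
for n in ["scene","top"]:
    d=get_image(n); cv2.imwrite(f"pics/{n}0.png",d["image"]); pickle.dump(d,open(f"pics/{n}0.pkl","wb"))
    print(n,d["mtx"],d["pose"].round(4))
print(state())
E
```

```text
pics
scene [[469.64127105   0.         326.09771136]
 [  0.         469.64127105 236.45696724]
 [  0.           0.           1.        ]] [[ 0.8073 -0.4106  0.424   0.1272]
 [-0.5901 -0.5706  0.5711 -0.3429]
 [ 0.0075 -0.7112 -0.703   0.7484]
 [ 0.      0.      0.      1.    ]]
top [[622.98959353   0.         313.88141577]
 [  0.         622.98959353 240.45744377]
 [  0.           0.           1.        ]] [[ 0.0106 -0.9902  0.1394  0.3491]
 [-0.9999 -0.0096  0.0082  0.1724]
 [-0.0068 -0.1394 -0.9902  1.2929]
 [ 0.      0.      0.      1.    ]]
{'t': 0.1, 'qpos': array([ 1.09985563e+00,  1.59001582e-01,  1.59810878e+00,  3.76568445e-06,
        1.38622711e+00, -2.10074563e-01]), 'joint_vel': array([ 0.00039484, -0.00052824, -0.0040447 ,  0.00065513, -0.00044649,
        0.00060221]), 'joint_torque': array([ 1.31715180e-03, -3.96990430e+01, -3.32339036e+01, -2.94624197e-04,
        4.24118058e-03, -7.60099311e-06]), 'tcp_pos': array([0.14819055, 0.55531305, 0.40380513]), 'tool_rot': array([-2.93098371e-04,  1.30063837e-01,  9.91505238e-01, -8.21700280e-04]), 'contact_force': array([ 0.99992306, -0.58313032, -0.52614971]), 'ft_torque': array([-0.03001891, -0.0018254 ,  0.01304221]), 'opening': 0.08521368993999351}
```

View pics/top0.png

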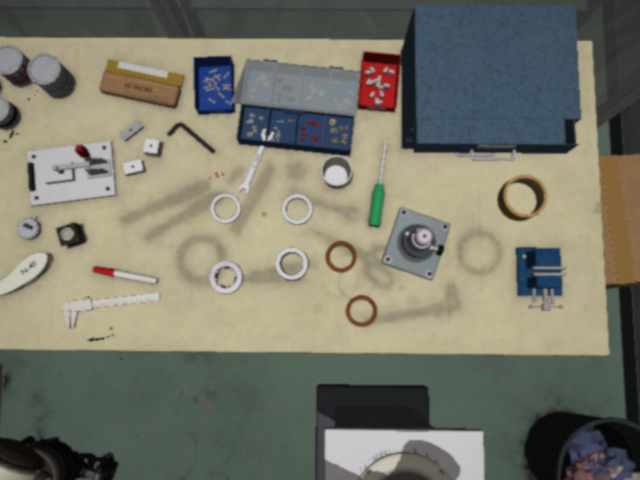

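View pics/scene0.png

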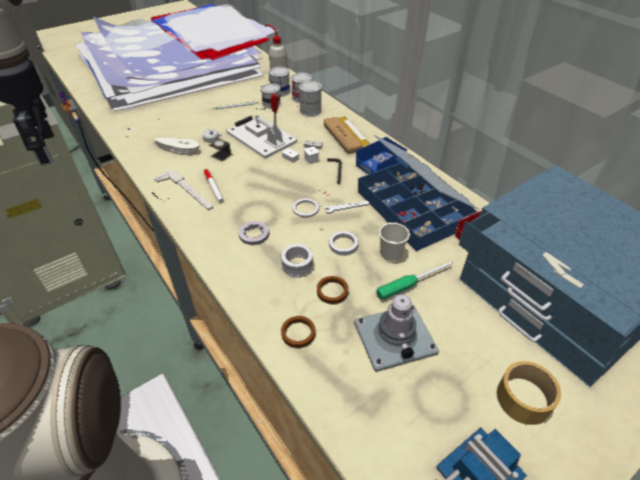

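The top view shows the collar near px (292,264), the lock ring at (226,277), two plain rings at (297,208) and (225,208), and the spindle at (420,238). The scene view agrees: collar (297,260), with the ring at (344,243) thicker than the one at (306,207).

```bash
cat > h.py <<'E'
from cell import *
import cv2,pickle,numpy as np
def ray(d,uv,z):
    R=d["pose"][:3,:3];o=d["pose"][:3,3]
    v=R@np.linalg.solve(d["mtx"],[uv[0],uv[1],1.]); return o+v*(z-o[2])/v[2]
def proj(d,p):
    q=d["pose"][:3,:3].T@(np.asarray(p)-d["pose"][:3,3]); q=d["mtx"]@q; return q[:2]/q[2]
def snap(n,name):
    d=get_image(n);cv2.imwrite(f"pics/{name}.png",d["image"]);pickle.dump(d,open(f"pics/{name}.pkl","wb"));return d
def load(name): return pickle.load(open(f"pics/{name}.pkl","rb"))
def yaw():
    from scipy.spatial.transform import Rotation as Ro
    w,x,y,z=state()["tool_rot"]; M=Ro.from_quat([x,y,z,w]).as_matrix(); return M
def move_to(p):  # shift in tool axes (cm) to bring TCP to p
    return (yaw().T@(np.asarray(p)-state()["tcp_pos"])*100).round(2)
E
python3 - <<'E'
from h import *
d=load("top0");im=d["image"]
hsv=cv2.cvtColor(im,cv2.COLOR_BGR2HSV)
m=((hsv[...,1]<45)&(hsv[...,2]>120)).astype(np.uint8)
cs,_=cv2.findContours(m,cv2.RETR_EXTERNAL,cv2.CHAIN_APPROX_NONE)
for c in cs:
    if cv2.contourArea(c)>250:
        e=cv2.fitEllipse(c);print(np.round(e[0],1),np.round(e[1],1),[ray(d,e[0],z).round(4)[:2] for z in(.007,.013,.034)])
print("spindle",ray(d,(423,236),.113),ray(d,(447,250),.02))
s=load("scene0")
a=cv2.resize(im[190:310,190:460],None,fx=2.9,fy=2.9,interpolation=cv2.INTER_CUBIC)
cv2.imwrite("pics/crop1.png",a[:,:800])
print(yaw().round(3))
E
```

```text
[408.4 452.5] [ 50.5 192.3] [array([ 0.1064, -0.0092]), array([ 0.1076, -0.0083]), array([ 0.1115, -0.0054])]
[104.2 307.8] [27.7 97.8] [array([0.386 , 0.6131]), array([0.3859, 0.611 ]), array([0.3853, 0.6038])]
[134.6 276.5] [ 7.7 55.2] [array([0.4511, 0.5538]), array([0.4506, 0.552 ]), array([0.449 , 0.5458])]
[225.2 276.8] [33.3 34.3] [array([0.4524, 0.3659]), array([0.4519, 0.3649]), array([0.4503, 0.3618])]
[ 23.5 271.8] [20.2 61.7] [array([0.4585, 0.7855]), array([0.458 , 0.7826]), array([0.4562, 0.7726])]
[291.2 263.3] [32.9 33.8] [array([0.4819, 0.2296]), array([0.4813, 0.2294]), array([0.4791, 0.2284])]
[ 27.1 226.9] [19.  24.7] [array([0.553, 0.785]), array([0.5521, 0.7822]), array([0.5488, 0.7721])]
[416.4 242.8] [58.8 65.4] [array([ 0.5273, -0.0302]), array([ 0.5264, -0.0292]), array([ 0.5235, -0.0259])]
[296.8 208.6] [31.1 31.5] [array([0.5973, 0.2196]), array([0.5962, 0.2194]), array([0.5921, 0.2186])]
[225.4 207.1] [30.7 33.6] [array([0.5993, 0.3699]), array([0.5981, 0.369 ]), array([0.594 , 0.3658])]
[336.1 169.9] [30.3 32.2] [array([0.6814, 0.1378]), array([0.6799, 0
[... 206 characters left out ...]
1, 0.3207]), array([0.6609, 0.3182])]
[ 69.5 174. ] [64.1 96.9] [array([0.6675, 0.7034]), array([0.666 , 0.7009]), array([0.6608, 0.6922])]
[142.8  68.6] [ 7.1 69.2] [array([0.9037, 0.5588]), array([0.9011, 0.557 ]), array([0.8921, 0.5507])]
[301.7  86.9] [ 46.6 142.5] [array([0.8648, 0.2131]), array([0.8624, 0.2129]), array([0.854 , 0.2123])]
[43.9 67.5] [29.7 31.8] [array([0.9046, 0.7748]), array([0.902, 0.772]), array([0.8929, 0.7621])]
[ 9.1 58.2] [22.3 31.7] [array([0.9253, 0.8524]), array([0.9226, 0.8492]), array([0.9132, 0.8381])]
spindle [ 0.52583084 -0.02631441  0.113     ] [ 0.51112914 -0.09086185  0.02      ]
[[-0.966  0.258 -0.001]
 [ 0.258  0.966 -0.002]
 [ 0.    -0.002 -1.   ]]
```

View pics/crop1.png

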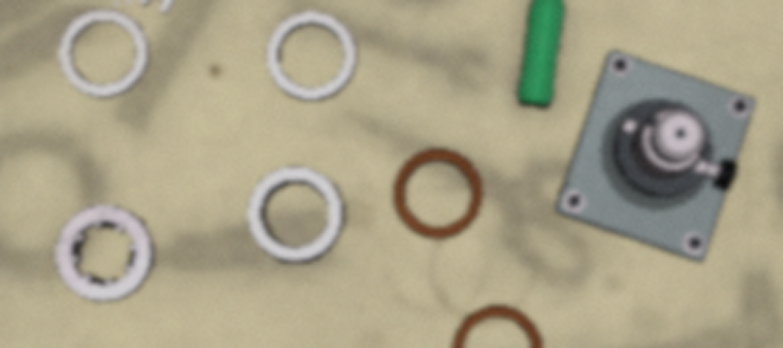

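The crop confirms the layout: the lock ring, with dark recesses, is at left, and the collar is at (297,214). The spindle's pin or dogs run roughly from (629,127) to (712,170). Next I'll move over the collar.

Request:
apply_moves:
  steps:
    - [-40.4,-23,0,0]
    - [-40.4,-23,0,0]
    - [-40.4,-23,0,0]
    - [-40.4,-23,0,0]
    - [-40.4,-23,0,0]
    - [-40.4,-23,0,0]
    - [-40.4,-23,0,0]
    - [-40.4,-23,0,0]
    - [-40.4,-23,0,0]
    - [-40.4,-23,0,0]
    - [-40.4,-23,0,0]
    - [-40.4,-23,0,0]
    - [-40.4,-23,0,0]
  grip: 0

```text
t: 1.4
tcp_pos: [0.4783, 0.2303, 0.4045]
tool_rot: [-0.0, 0.129, 0.992, 0.0]
contact_force: [0.3, -0.2, 0.1]
opening: 0.0852
```

Run:
```python
from h import *
d=snap("wrist","w1");print(d["mtx"],d["pose"].round(3));s=state();print(s["t"],s["tcp_pos"],s["qpos"].round(2))
print(yaw().round(3), yaw().T@(d["pose"][:3,3]-s["tcp_pos"]))
```

```text
[[425.49729194   0.         313.10463157]
 [  0.         425.49729194 241.42302056]
 [  0.           0.           1.        ]] [[ 0.256  0.927  0.274  0.409]
 [ 0.967 -0.246 -0.072  0.248]
 [ 0.     0.284 -0.959  0.372]
 [ 0.     0.     0.     1.   ]]
1.45 [0.47833492 0.2303181  0.40458926] [ 0.22  0.04  1.72  0.    1.38 -1.09]
[[-0.967  0.256 -0.   ]
 [ 0.256  0.967  0.   ]
 [ 0.001  0.    -1.   ]] [ 0.07191943 -0.00032216  0.03217539]
```

View pics/w1.png

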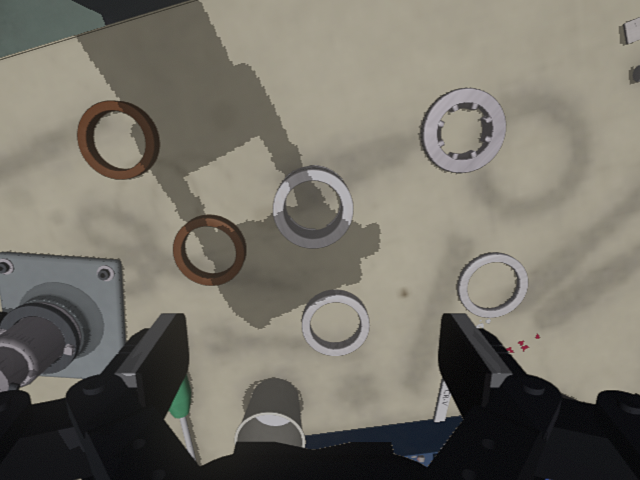

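The wrist view has the collar at (313,207), lock ring (464,130), thick spacer (336,323), thin spacer (493,285) and the spindle at lower left. I'll measure their centres by circle fits.

```bash
cat >> h.py <<'E'
def circ(d,uv,z,r,far=True,box=60,smax=40):
    """centre of a ring's top face: silhouette points on the side away from the camera, on plane z, radius known"""
    from scipy.optimize import least_squares
    im=d["image"];hsv=cv2.cvtColor(im,cv2.COLOR_BGR2HSV)
    m=(hsv[...,1]<smax).astype(np.uint8)*255
    k=np.zeros_like(m);cv2.circle(k,(int(uv[0]),int(uv[1])),box,255,-1);m&=k
    m=cv2.morphologyEx(m,cv2.MORPH_OPEN,np.ones((3,3)))
    cs,_=cv2.findContours(m,cv2.RETR_EXTERNAL,cv2.CHAIN_APPROX_NONE);c=max(cs,key=cv2.contourArea)[:,0]
    P=np.array([ray(d,p,z)[:2] for p in c]);c0=ray(d,uv,z)[:2];cam=d["pose"][:2,3]
    u=(c0-cam)/np.linalg.norm(c0-cam)
    for _ in range(3):
        S=P[(P-c0)@u>-0.1*r]
        f=least_squares(lambda q:np.hypot(*(S-q).T)-r,c0,loss="soft_l1",f_scale=.0005);c0=f.x
    return c0.round(4),len(S),np.std(f.fun).round(5)
E
python3 - <<'E'
from h import *
d=load("w1");hsv=cv2.cvtColor(d["image"],cv2.COLOR_BGR2HSV)
for p in [(280,200),(345,200),(255,280),(380,300),(420,300),(335,296)]:print(p,hsv[p[1],p[0]])
for n,uv,z,r in [("collar",(313,207),.034,.033),("lock",(464,130),.012,.034),("thick",(336,323),.014,.032),("thin",(493,285),.007,.032)]:
    print(n,circ(d,uv,z,r))
a=d["image"]
b=cv2.resize(a[80:185,410:515],(560,560),interpolation=cv2.INTER_CUBIC)
cv2.imwrite("pics/lock1.png",b)
c0,_,_=circ(d,(464,130),.012,.034)
gr=cv2.cvtColor(a,cv2.COLOR_BGR2GRAY)
for r in (.0205,.0215):
  print(r,[ (t,int(cv2.getRectSubPix(gr,(1,1),tuple(map(float,proj(d,[c0[0]+r*np.cos(np.radians(t)),c0[1]+r*np.sin(np.radians(t)),.012]))))[0,0])) for t in range(0,360,6)])
E
```

```text
(280, 200) [135   3 178]
(345, 200) [130   4 179]
(255, 280) [21 40 90]
(380, 300) [ 21  32 165]
(420, 300) [ 23  34 159]
(335, 296) [128   6 185]
collar (array([0.4936, 0.2291]), 303, np.float64(0.00382))
lock (array([0.4627, 0.3793]), 135, np.float64(0.00398))
thick (array([0.6268, 0.2163]), 110, np.float64(0.006))
thin (array([0.6261, 0.3853]), 137, np.float64(0.00538))
0.0205 [(0, 134), (6, 140), (12, 150), (18, 152), (24, 152), (30, 153), (36, 153), (42, 152), (48, 151), (54, 151), (60, 151), (66, 150), (72, 149), (78, 149), (84, 149), (90, 148), (96, 146), (102, 140), (108, 126), (114, 149), (120, 150), (126, 151), (132, 152), (138, 155), (144, 152), (150, 155), (156, 158), (162, 80), (168, 58), (174, 88), (180, 150), (186, 149), (192, 151), (198, 153), (204, 154), (210, 156), (216, 157), (222, 156), (228, 156), (234, 157), (240, 156), (246, 157), (252, 157), (258, 157), (264, 157), (270, 155), (276, 153), (282, 154), (288, 113), (294, 68), (300, 62), (306, 86), (312, 158), (318, 151), (324, 146), (330, 151), (336, 154), (342, 158), (348, 156), (354, 143)]
0.0215 [(0, 143), (6, 147), (12, 150), (18, 152), (24, 152), (30, 154), (36, 153), (42, 153), (48, 151), (54, 152), (60, 151), (66, 151), (72, 150), (78, 150), (84, 149), (90, 148), (96, 147), (102, 145), (108, 137), (114, 130), (120, 143), (126, 151), (132, 153), (138, 155), (144, 154), (150, 153), (156, 159), (162, 115), (168, 57), (174, 75), (180, 110), (186, 151), (192, 152), (198, 154), (204, 156), (210, 156), (216, 156), (222, 157), (228, 157), (234, 157), (240, 156), (246, 157), (252, 158), (258, 157), (264, 157), (270, 155), (276, 154), (282, 155), (288, 91), (294, 68), (300, 63), (306, 139), (312, 156), (318, 151), (324, 145), (330, 152), (336, 155), (342, 158), (348, 143), (354, 116)]
```

View pics/lock1.png

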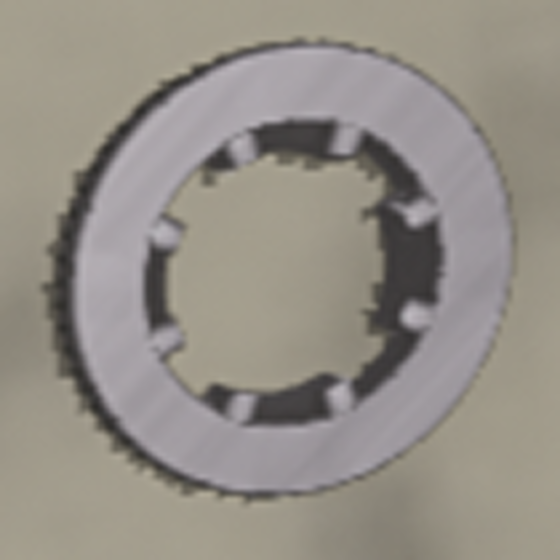

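The lock-ring crop shows eight light teeth, with slots and recesses alternating between them; I'll tell them apart from closer. My saturation threshold let some of the table in, so I'll refit.

```bash
sed -i 's/smax=40/smax=18/' h.py
python3 - <<'E'
from h import *
d=load("w1")
for n,uv,z,r in [("collar",(313,207),.034,.033),("lock",(464,130),.012,.034),("thick",(336,323),.014,.032),("thin",(493,285),.007,.032)]:
    print(n,circ(d,uv,z,r))
c=circ(d,(313,207),.034,.033)[0]
print(move_to([c[0],c[1],.172]))
E
```

```text
collar (array([0.4785, 0.2296]), 121, np.float64(0.00042))
lock (array([0.4521, 0.3644]), 128, np.float64(0.00037))
thick (array([0.5947, 0.2205]), 97, np.float64(0.00046))
thin (array([0.5968, 0.3701]), 99, np.float64(0.0004))
[-0.05 -0.07 23.26]
```

Request:
apply_moves:
  steps:
    - [0,-0.1,5,0]
    - [0,-0.1,10,0]
    - [0,-0.1,15,0]
    - [0,-0.1,18,0]
    - [0,-0.1,20,0]
    - [0,-0.1,22,0]
    - [0,-0.1,23,0]
    - [0,-0.1,23.3,0]
    - [0,-0.1,23.3,0]
    - [0,-0.1,23.3,0]

```text
t: 2.45
tcp_pos: [0.4796, 0.2285, 0.1729]
tool_rot: [0.001, 0.13, 0.992, 0.0]
contact_force: [0.9, -1.3, 0.0]
opening: 0.0855
```

Request:
apply_moves:
  steps:
    - [0,0,0,0]
    - [0,0,0,0]
    - [0,0,0,0]
    - [0,0,0,0]
    - [0,0,0,0]
    - [0,0,0,0]
    - [0,0,0,0]
    - [0,0,0,0]
  grip: 1
  force: 60

```text
t: 3.25
tcp_pos: [0.4798, 0.2284, 0.1733]
tool_rot: [0.001, 0.13, 0.992, 0.0]
contact_force: [-3.5, -0.6, 7.3]
opening: 0.0642
```

Request:
apply_moves:
  steps:
    - [0,0,-3,0]
    - [0,0,-8,0]
    - [0,0,-12,0]
    - [-4,-4,-16,0]
    - [-8,-8,-20,0]
    - [-12,-12,-22.7,0]
    - [-16,-16,-22.7,0]
    - [-19,-20,-22.7,0]
    - [-19.2,-21.6,-22.7,0]
    - [-19.2,-21.6,-22.7,0]
    - [-19.2,-21.6,-22.7,0]
    - [-19.2,-21.6,-22.7,0]

```text
t: 4.45
tcp_pos: [0.6085, -0.0295, 0.3983]
tool_rot: [-0.001, 0.13, 0.991, 0.0]
contact_force: [-0.5, 1.0, -2.3]
opening: 0.0637
```

Run:
```python
from h import *
d=snap("wrist","w2");s=state();print(s["t"],s["tcp_pos"],s["contact_force"],s["opening"])
```

```text
4.5 [ 0.60838936 -0.02881496  0.39823544] [-0.57895318 -0.01451773 -2.21101325] 0.06399852667733694
```

View pics/w2.png

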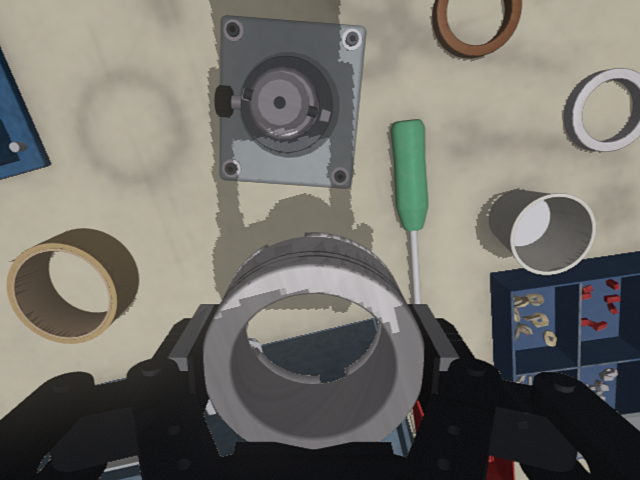

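The collar is held squarely in the jaws, and the spindle's top is at (280,102). I'll zoom in to read the pin direction.

Run:
```python
from h import *
d=load("w2");a=d["image"]
x=cv2.resize(a[50:160,210:345],(675,550),interpolation=cv2.INTER_CUBIC)
y=np.clip(x.astype(float)*1.6,0,255).astype(np.uint8)
cv2.imwrite("pics/sp2.png",y)
for uv in [(280,102)]: print(ray(d,uv,.113))
for uv in [(280,102),(233,29),(353,39),(340,176),(231,168)]: print(ray(d,uv,.113 if uv==(280,102) else .012))
```

```text
[ 0.52691858 -0.027108    0.113     ]
[ 0.52691858 -0.027108    0.113     ]
[ 0.46254291 -0.05315427  0.012     ]
[0.49267588 0.03295411 0.012     ]
[ 0.59110353 -0.00163957  0.012     ]
[ 0.56147341 -0.08703159  0.012     ]
```

View pics/sp2.png

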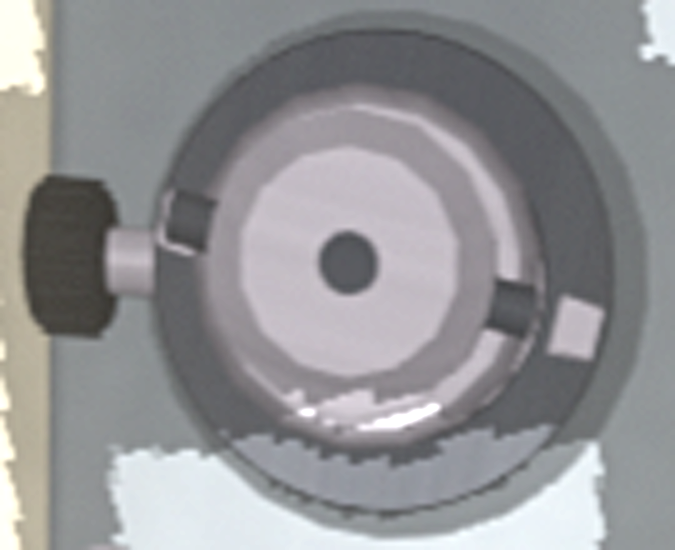

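The zoom shows the pin running from about (172,215) to (535,312), with one dog visible at (577,328). The plate's screw holes and the neck top agree on the axis at (0.527,-0.027).

Run:
```python
from h import *
d=load("w2")
c=np.array([.5269,-.0271])
f=lambda x,y,z: ray(d,(210+(x+.5)/5-.5,50+(y+.5)/5-.5),z)[:2]
A=f(190,220,.109);B=f(512,307,.109);D=f(577,328,.053)
ang=lambda v:np.degrees(np.arctan2(v[1],v[0])).round(1)
print(A,B,ang(B-A),ang(B-c),ang(A-c),(A+B)/2,D,ang(D-c),np.hypot(*(D-c)))
# collar notches: unroll inner & outer bottom rim of the held collar
s=state();M=yaw();g=s["tcp_pos"]+M@[0,0,.155]
print(g,move_to([.5269,-.0271,.398]),M.round(4))
a=d["image"];x=cv2.resize(a[225:450,195:435],None,fx=2.5,fy=2.5,interpolation=cv2.INTER_CUBIC)
cv2.imwrite("pics/col2.png",np.clip(x*1.4,0,255).astype(np.uint8))
```

```text
[ 0.51756724 -0.04397986] [ 0.53625097 -0.01086883] 60.6 60.1 -118.9 [ 0.5269091  -0.02742434] [ 0.5407772  -0.00267145] 60.4 0.028095032473230794
[ 0.60820231 -0.02866379  0.24323563] [ 7.92 -1.93  0.03] [[-9.664e-01  2.569e-01 -1.200e-03]
 [ 2.569e-01  9.664e-01  1.000e-03]
 [ 1.400e-03  6.000e-04 -1.000e+00]]
```

View pics/col2.png

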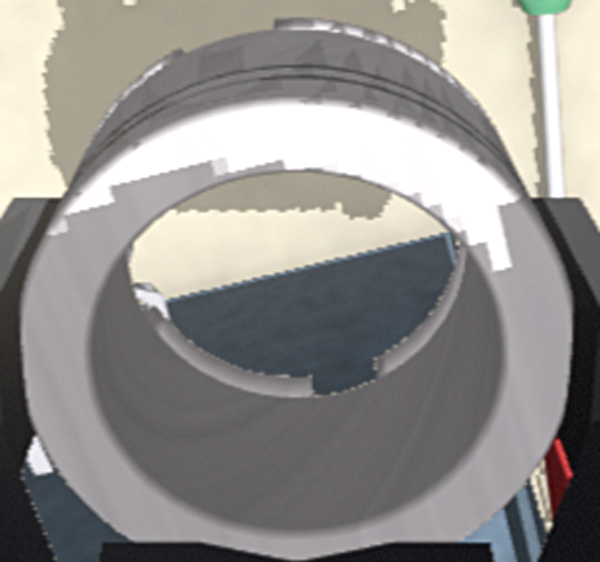

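The collar's underside shows a notch at crop x 312–378, y≈375–385.

Run:
```python
from h import *
d=load("w2")
c=np.array([.6083,-.0288])
f=lambda x,y,z: ray(d,(195+(x+.5)/2.5-.5,225+(y+.5)/2.5-.5),z)[:2]
for z in (.225,.228):
  for p in [(312,395),(376,378),(150,325),(160,320),(275,25),(185,52)]:
    q=f(*p,z)-c; print(z,p,np.hypot(*q).round(4),np.degrees(np.arctan2(q[1],q[0])).round(1))
```

```text
0.225 (312, 395) 0.0267 -11.2
0.225 (376, 378) 0.0263 10.9
0.225 (150, 325) 0.0269 -72.4
0.225 (160, 320) 0.0252 -72.1
0.225 (275, 25) 0.0325 171.5
0.225 (185, 52) 0.0327 -165.3
0.228 (312, 395) 0.0246 -11.1
0.228 (376, 378) 0.0244 12.5
0.228 (150, 325) 0.0256 -75.3
0.228 (160, 320) 0.0238 -75.2
0.228 (275, 25) 0.0333 171.2
0.228 (185, 52) 0.0333 -166.6
```

Run:
```python
from h import *
d=load("w2");s=state();M=yaw()
f=lambda x,y,z: ray(d,(195+(x+.5)/2.5-.5,225+(y+.5)/2.5-.5),z)
P=np.array([f(*p,.259) for p in [(90,345),(505,345),(297,170),(297,532)]])
print(np.ptp(P,axis=0)); m1=(P[0]+P[1])/2;m2=(P[2]+P[3])/2
for m in(m1,m2):print((M.T@(m-s["tcp_pos"])).round(4),np.linalg.norm(P[0]-P[1]),np.linalg.norm(P[2]-P[3]))
print(s["qpos"].round(2))
```

```text
[0.04602335 0.04602389 0.        ]
[ 0.0035 -0.0007  0.1392] 0.04764342431220857 0.04763193760089084
[ 0.0014 -0.0007  0.1392] 0.04764342431220857 0.04763193760089084
[-0.25  0.25  1.5   0.    1.39 -1.56]
```

Request:
apply_moves:
  steps:
    - [4,-1,0,8]
    - [7.75,-2,0,16]
    - [7.75,-2,3,24]
    - [7.75,-2,6,31]
    - [7.75,-2,9,31]
    - [7.75,-2,9,31]
    - [7.75,-2,9,31]
    - [7.75,-2,9,31]
    - [7.75,-2,9,31]

```text
t: 5.4
tcp_pos: [0.5296, -0.0293, 0.3108]
tool_rot: [0.002, 0.39, 0.921, 0.0]
contact_force: [-0.8, -0.1, -1.4]
opening: 0.0641
```

Run:
```python
from h import *
s=state();print(s["t"],s["tcp_pos"].round(4),s["contact_force"].round(1),s["qpos"].round(2));M=yaw();print(M.round(4))
t=np.array([.5269,-.0271,0])-M@[.0015,-.0004,0];t[2]=s["tcp_pos"][2];print(move_to(t))
```

```text
5.4 [ 0.5296 -0.0293  0.3108] [-0.8 -0.1 -1.4] [-0.28  0.14  1.82  0.    1.19 -1.05]
[[-0.6958  0.7182  0.0035]
 [ 0.7182  0.6958 -0.001 ]
 [-0.0032  0.0018 -1.    ]]
[ 0.19 -0.   -0.  ]
```

Request:
apply_moves:
  steps:
    - [0,0,1,0]
    - [0,0,1.5,0]
    - [0,0,1.5,0]
    - [0,0,1.5,0]

```text
t: 5.8
tcp_pos: [0.5287, -0.0294, 0.2933]
tool_rot: [-0.0, 0.39, 0.921, -0.0]
contact_force: [-0.1, 0.6, -1.5]
opening: 0.0639
```

```bash
cat > chk.py <<'E'
from h import *
import sys
ox,oy=float(sys.argv[1]),float(sys.argv[2])
s=state();print(s["t"],s["tcp_pos"].round(4),s["contact_force"].round(1),s["ft_torque"].round(2),s["qpos"].round(2),s["opening"]);M=yaw();print(M[:,2].round(4),np.degrees(np.arctan2(M[1,0],M[0,0])).round(1))
t=np.array([.5269,-.0271,0])-M@[ox,oy,0];t[2]=s["tcp_pos"][2];print(move_to(t))
E
python3 chk.py .0015 -.0004
```

```text
5.8 [ 0.5287 -0.0294  0.2933] [-0.1  0.6 -1.5] [ 0.05 -0.03 -0.03] [-0.28  0.16  1.83  0.    1.16 -1.05] 0.06389841548249697
[-8.e-04  2.e-04 -1.e+00] 134.1
[0.14 0.07 0.  ]
```

Request:
apply_moves:
  steps:
    - [0.12,0.05,0.5,0]
    - [0.12,0.05,1.5,0]
    - [0.12,0.05,2.5,0]
    - [0.12,0.05,3.5,0]
    - [0.12,0.05,4,0]
    - [0.12,0.05,4.5,0]
    - [0.12,0.05,5,0]
    - [0.12,0.05,5,0]
    - [0.12,0.05,5,0]

```text
t: 6.7
tcp_pos: [0.5284, -0.0282, 0.2438]
tool_rot: [0.0, 0.39, 0.921, 0.0]
contact_force: [-1.0, -0.2, -2.0]
opening: 0.0639
```

```bash
python3 chk.py .0015 -.0004
```

```text
6.7 [ 0.5284 -0.0282  0.2438] [-1.  -0.2 -2. ] [ 0.07  0.16 -0.  ] [-0.28  0.23  1.86 -0.    1.05 -1.05] 0.06391307294570689
[ 2.e-04 -1.e-04 -1.e+00] 134.1
[ 0.03  0.01 -0.  ]
```

Request:
apply_moves:
  steps:
    - [0,0,0.6,0]
    - [0,0,1.2,0]
    - [0,0,1.6,0]
    - [0,0,1.8,0]
    - [0,0,2,0]
    - [0,0,2.1,0]
    - [0,0,2.1,0]
    - [0,0,2.1,0]

```text
t: 7.5
tcp_pos: [0.5284, -0.0282, 0.2228]
tool_rot: [0.0, 0.39, 0.921, 0.0]
contact_force: [-0.8, 0.6, -1.3]
opening: 0.0637
```

```bash
python3 chk.py .0015 -.0004
```

```text
7.5 [ 0.5284 -0.0282  0.2228] [-0.8  0.6 -1.3] [0.04 0.07 0.02] [-0.28  0.26  1.87  0.    1.01 -1.05] 0.06367543907979172
[ 1.e-04  0.e+00 -1.e+00] 134.1
[ 0.03  0.01 -0.  ]
```

Request:
apply_moves:
  steps:
    - [0,0,0.1,0]
    - [0,0,0.2,0]
    - [0,0,0.3,0]
    - [0,0,0.3,0]
    - [0,0,0.3,0]

```text
t: 8.0
tcp_pos: [0.5285, -0.0281, 0.2205]
tool_rot: [-0.0, 0.39, 0.921, 0.0]
contact_force: [-4.4, 0.8, 6.8]
opening: 0.064
```

```bash
python3 chk.py .0015 -.0004
```

```text
8.0 [ 0.5285 -0.0281  0.2205] [-4.4  0.8  6.8] [ 0.17  0.58 -0.05] [-0.28  0.27  1.87  0.    1.01 -1.05] 0.06396273958817021
[-0.  0. -1.] 134.1
[ 0.03 -0.    0.  ]
```

The collar dropped below dog height with no resistance and took load about 5 mm below the riding height, so it is home. Releasing it and moving to the thick spacer.

Request:
apply_moves:
  steps:
    - [0,0,-0.1,0]
    - [0,0,-0.1,0]
    - [0,0,-0.1,0]
    - [0,0,-0.1,0]
    - [0,0,-0.1,0]
    - [0,0,-3,0]
    - [0,0,-8,0]
    - [0,0,-13,0]
    - [4,6,-18,0]
    - [8,12,-18,0]
    - [12,17,-18,0]
    - [13.2,22,-18,0]
    - [13.2,22,-18,0]
    - [13.2,22,-18,0]
    - [13.2,22,-18,0]
  grip: 0

```text
t: 9.5
tcp_pos: [0.5948, 0.2222, 0.3994]
tool_rot: [-0.0, 0.389, 0.921, 0.0]
contact_force: [-0.2, -0.4, 0.0]
opening: 0.0854
```

Run:
```python
from h import *
d=snap("wrist","w3");s=state();print(s["t"],s["tcp_pos"].round(4),s["contact_force"].round(1),s["opening"])
for n,c,z,r in [("thick",(.595,.2205),.014,.032),("lock",(.452,.3645),.012,.034)]:
    uv=proj(d,[*c,z]);print(n,uv)
    try:
        k,N,e=circ(d,uv,z,r,box=55);print(k,N,e,move_to([*k,.175]))
    except Exception as ex: print(ex)
# collar top in scene
x=cv2.resize(d["image"],None,fx=1,fy=1)
e=snap("scene","s3")["image"][270:380,340:460];e=cv2.resize(e,(523,480),interpolation=cv2.INTER_CUBIC)
cv2.imwrite("pics/c3.png",cv2.resize(np.hstack([x,e]),(800,330)))
```

```text
9.55 [0.5946 0.2206 0.3992] [ 0.2 -0.3 -0.5] 0.0853917571205996
thick [311.63746278 205.68674748]
[0.5956 0.2207] 112 0.0004 [-0.06  0.1  22.42]
lock [308.73448744 -74.16143962]
max() iterable argument is empty
```

View pics/c3.png

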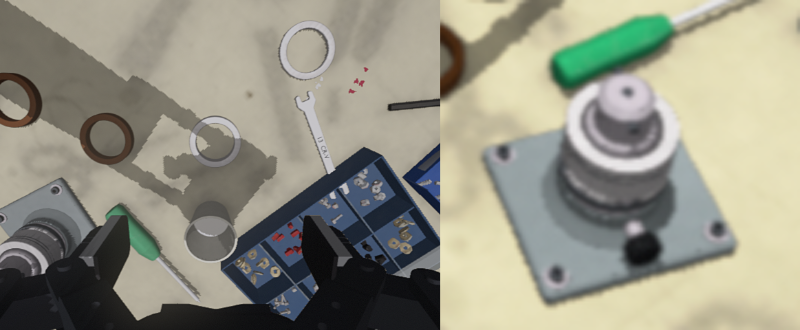

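The collar is seated flat on the flange, and the thick spacer is under the gripper with room for both fingers. Descending and gripping.

Request:
apply_moves:
  steps:
    - [0,0.1,5,0]
    - [0,0.1,10,0]
    - [0,0.1,15,0]
    - [0,0.1,18,0]
    - [0,0.1,20,0]
    - [0,0.1,21.5,0]
    - [0,0.1,22.2,0]
    - [0,0.1,22.4,0]
    - [0,0.1,22.4,0]
    - [0,0.1,22.4,0]

```text
t: 10.6
tcp_pos: [0.5961, 0.2204, 0.1772]
tool_rot: [0.001, 0.39, 0.921, 0.001]
contact_force: [0.4, -0.1, 0.5]
opening: 0.0857
```

Request:
apply_moves:
  steps:
    - [0,0,0,0]
    - [0,0,0,0]
    - [0,0,0,0]
    - [0,0,0,0]
    - [0,0,0,0]
    - [0,0,0,0]
    - [0,0,0,0]
  grip: 1
  force: 40

```text
t: 11.3
tcp_pos: [0.5959, 0.2206, 0.1774]
tool_rot: [0.001, 0.39, 0.921, 0.0]
contact_force: [-2.4, -1.0, 6.6]
opening: 0.0614
```

```bash
python3 chk.py 0 0
```

```text
11.3 [0.5959 0.2206 0.1774] [-2.4 -1.   6.6] [-0.08  0.44  0.01] [ 0.16  0.57  1.56 -0.    1.02 -0.6 ] 0.06136478482659162
[ 1.5e-03  2.0e-04 -1.0e+00] 134.1
[-1.300e+01 -2.219e+01 -2.000e-02]
```

Request:
apply_moves:
  steps:
    - [0,0,-3,0]
    - [0,0,-8,0]
    - [0,0,-13,0]
    - [-3,-5,-16,0]
    - [-5.5,-9.5,-16,0]
    - [-8,-14,-16,0]
    - [-10.5,-18,-16,0]
    - [-13,-22.2,-16,0]
    - [-13,-22.2,-16,0]
    - [-13,-22.2,-16,0]
    - [-13,-22.2,-14,0]
    - [-13,-22.2,-14,0]

```text
t: 12.5
tcp_pos: [0.5255, -0.0259, 0.3134]
tool_rot: [-0.002, 0.39, 0.921, 0.0]
contact_force: [-0.6, 0.2, -0.7]
opening: 0.0605
```

```bash
python3 chk.py 0.0003 0
```

```text
12.5 [ 0.5255 -0.0259  0.3134] [-0.6  0.2 -0.7] [ 0.02 -0.01  0.  ] [-0.28  0.12  1.82  0.    1.2  -1.05] 0.060500254428874724
[-0.0045  0.0019 -1.    ] 134.1
[-0.21  0.02 -0.  ]
```

Request:
apply_moves:
  steps:
    - [-0.1,0,1,0]
    - [-0.1,0,2,0]
    - [-0.1,0,2,0]
    - [-0.1,0,2,0]

```text
t: 12.9
tcp_pos: [0.5269, -0.0278, 0.2955]
tool_rot: [-0.0, 0.39, 0.921, -0.0]
contact_force: [-0.8, 0.0, -0.9]
opening: 0.0607
```

```bash
python3 chk.py 0.0003 0
```

```text
12.9 [ 0.5269 -0.0278  0.2955] [-0.8  0.  -0.9] [-0.    0.02 -0.05] [-0.28  0.15  1.83  0.    1.16 -1.05] 0.060694709463773054
[-6.e-04  2.e-04 -1.e+00] 134.1
[0.03 0.05 0.  ]
```

Request:
apply_moves:
  steps:
    - [0.03,0.05,0.8,0]
    - [0.03,0.05,1.6,0]
    - [0.03,0.05,2.4,0]
    - [0.03,0.05,3,0]
    - [0.03,0.05,3.3,0]
    - [0.03,0.05,3.5,0]
    - [0.03,0.05,3.6,0]
    - [0.03,0.05,3.65,0]
    - [0.03,0.05,3.65,0]

```text
t: 13.8
tcp_pos: [0.5272, -0.0276, 0.2595]
tool_rot: [0.0, 0.39, 0.921, 0.0]
contact_force: [-1.4, -0.4, -0.1]
opening: 0.0606
```

```bash
python3 chk.py 0.0003 0
```

```text
13.8 [ 0.5272 -0.0276  0.2595] [-1.4 -0.4 -0.1] [0.02 0.11 0.01] [-0.28  0.2   1.85 -0.    1.08 -1.05] 0.060648499051983114
[ 4.e-04 -2.e-04 -1.e+00] 134.1
[ 0.03  0.01 -0.  ]
```

Request:
apply_moves:
  steps:
    - [0,0,0,0]
    - [0,0,0,0]
    - [0,0,0,0]
    - [0,0,0,0]
    - [0,0,-2,0]
    - [0,0,-6,0]
    - [0,0,-10,0]
    - [3,2,-14,0]
    - [33.4,21.9,-14,0]
    - [33.4,21.9,-14,0]
    - [33.4,21.9,-14,0]
    - [33.4,21.9,-14,0]
    - [33.4,21.9,-14,0]
    - [33.4,21.9,-14,0]
    - [33.4,21.9,-14,0]
    - [33.4,21.9,-14,0]
    - [33.4,21.9,-14,0]
    - [33.4,21.9,-14,0]
    - [33.4,21.9,-14,0]
  grip: 0

```text
t: 15.7
tcp_pos: [0.4528, 0.3634, 0.3991]
tool_rot: [0.0, 0.391, 0.92, -0.0]
contact_force: [0.6, 0.6, 0.4]
opening: 0.0855
```

Run:
```python
from h import *
d=snap("wrist","w4");s=state();print(s["t"],s["tcp_pos"].round(4),s["opening"],s["qpos"].round(2))
uv=proj(d,[.452,.3645,.012]);print(uv)
k,N,e=circ(d,uv,.012,.034,box=60);print(k,N,e,move_to([*k,.175]))
a=d["image"]
# rectify the top face: 0.1 mm... world-aligned patch, x right, y up
n=500;S=.08/n
src=np.float32([proj(d,[k[0]+x,k[1]+y,.012]) for x,y in [(-.04,.04),(.04,.04),(.04,-.04),(-.04,-.04)]])
H=cv2.getPerspectiveTransform(src,np.float32([[0,0],[n,0],[n,n],[0,n]]))
w=cv2.warpPerspective(a,H,(n,n),flags=cv2.INTER_CUBIC)
e=snap("scene","s4")["image"][270:380,340:450];e=cv2.resize(e,(300,300),interpolation=cv2.INTER_CUBIC)
o=np.zeros((n,800,3),np.uint8);o[:,:n]=np.clip(w*1.3,0,255);o[:300,500:]=e;cv2.imwrite("pics/l4.png",o)
```

```text
15.75 [0.4528 0.3634 0.3992] 0.08549602519529576 [ 0.47  0.18  1.59 -0.    1.38 -0.3 ]
[313.40802259 201.87950529]
[0.4516 0.3668] 119 0.00043 [ 0.34  0.15 22.42]
```

View pics/l4.png

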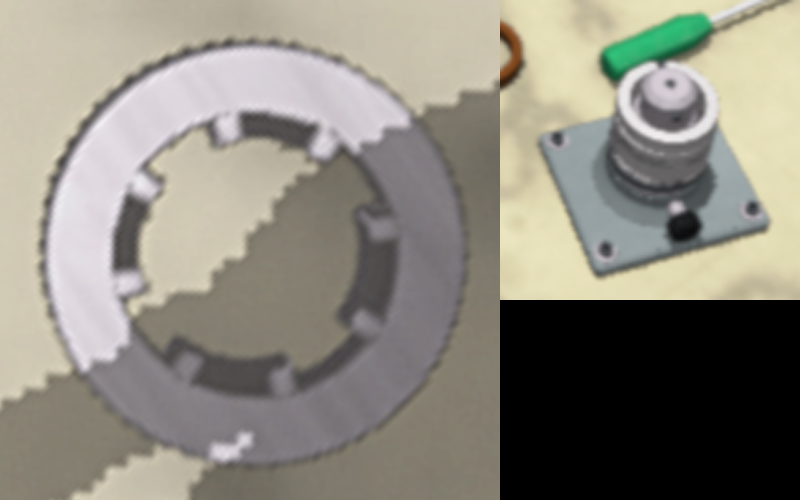

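The right inset shows the spacer seated on the collar. In the rectified patch (x right, y up), dark recess floors sit at about 81° mod 90°. The open slots, with the table visible through them, are at about 36° mod 90°. Gripping the lock ring.

Request:
apply_moves:
  steps:
    - [0.2,0.15,5,0]
    - [0.2,0.15,10,0]
    - [0.2,0.15,15,0]
    - [0.2,0.15,18,0]
    - [0.2,0.15,20,0]
    - [0.2,0.15,21.5,0]
    - [0.2,0.15,22.3,0]
    - [0.2,0.15,22.5,0]
    - [0.2,0.15,22.5,0]
    - [0.2,0.15,22.5,0]

```text
t: 16.8
tcp_pos: [0.4525, 0.3675, 0.1755]
tool_rot: [0.001, 0.39, 0.921, 0.001]
contact_force: [-0.5, -0.8, -0.2]
opening: 0.0856
```

Request:
apply_moves:
  steps:
    - [0,0,0,0]
    - [0,0,0,0]
    - [0,0,0,0]
    - [0,0,0,0]
    - [0,0,0,0]
    - [0,0,0,0]
    - [0,0,0,0]
  grip: 1
  force: 80

```text
t: 17.5
tcp_pos: [0.4524, 0.3676, 0.1763]
tool_rot: [0.001, 0.39, 0.921, 0.0]
contact_force: [-3.2, -2.2, 10.2]
opening: 0.0627
```

```bash
python3 chk.py 0 0
```

```text
17.5 [0.4524 0.3676 0.1763] [-3.2 -2.2 10.2] [-0.39  0.65 -0.01] [ 0.48  0.46  1.72 -0.    0.96 -0.29] 0.06270033763225462
[ 1.3e-03  5.0e-04 -1.0e+00] 134.1
[-3.354e+01 -2.211e+01 -1.000e-02]
```

Request:
apply_moves:
  steps:
    - [0,0,-2,0]
    - [0,0,-6,0]
    - [0,0,-11,0]
    - [0,0,-16,0]
    - [-4,-2,-20,-5]
    - [-39.4,-16.4,-22.4,-12]
    - [-39.4,-16.4,-22.4,-20]
    - [-39.4,-16.4,-22.4,-25]
    - [-39.4,-16.4,-22.4,-25]
    - [-39.4,-16.4,-22.4,-25]
    - [-39.4,-16.4,-22.4,-25]
    - [-39.4,-16.4,-22.4,-25]
    - [-39.4,-16.4,-22.4,-25]
    - [-39.4,-16.4,-22.4,-25]
    - [-39.4,-16.4,-22.4,-25]
    - [-39.4,-16.4,-22.4,-25]
    - [-39.4,-16.4,-22.4,-25]

```text
t: 19.2
tcp_pos: [0.6076, -0.0285, 0.398]
tool_rot: [-0.0, 0.181, 0.984, 0.0]
contact_force: [-0.0, -0.2, -1.0]
opening: 0.0623
```

Run:
```python
from h import *
d=snap("wrist","w5");s=state();print(s["t"],s["tcp_pos"].round(4),s["opening"],s["contact_force"].round(1),s["qpos"].round(2));M=yaw();print(M.round(4))
def patch(c,z,h,n):
    src=np.float32([proj(d,[c[0]+x,c[1]+y,z]) for x,y in [(-h,h),(h,h),(h,-h),(-h,-h)]])
    H=cv2.getPerspectiveTransform(src,np.float32([[0,0],[n,0],[n,n],[0,n]]))
    return np.clip(cv2.warpPerspective(d["image"],H,(n,n),flags=cv2.INTER_CUBIC)*1.4,0,255).astype(np.uint8)
c=s["tcp_pos"];zt=c[2]-.1763+.012;print(zt)
o=np.hstack([patch(c,zt,.04,400),patch([.5269,-.0271],.106,.04,400)])
cv2.imwrite("pics/p5.png",o)
```

```text
19.25 [ 0.6077 -0.0286  0.3981] 0.06213886614081583 [ 0.3 -0.1 -1.8] [-0.25  0.25  1.51  0.    1.39 -1.45]
[[-9.346e-01  3.557e-01 -4.000e-04]
 [ 3.557e-01  9.346e-01  2.000e-04]
 [ 4.000e-04  1.000e-04 -1.000e+00]]
0.2338173710721405
```

View pics/p5.png

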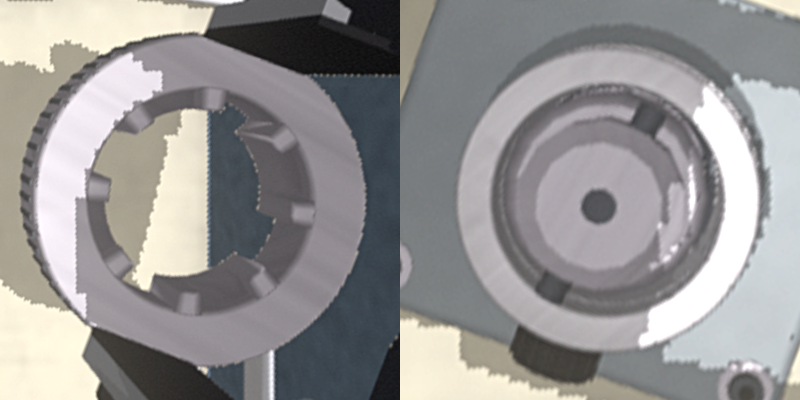

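The ring sits centred in the jaws within 0.4 mm. Its gaps are at 15.8° and 60.8° mod 90°, and the pin is at about 61°. I'll check numerically which gaps go right through.

Run:
```python
from h import *
for nm,c,zt,offs in [("w5",(.6078,-.0289),.2338,15.8),("w4",(.4526,.3665),.012,35.7),]:
  d=load(nm);a=cv2.cvtColor(cv2.GaussianBlur(d["image"],(3,3),0),cv2.COLOR_BGR2HSV)
  cam=d["pose"][:2,3]
  for k in range(8):
    t=np.radians(offs+45*k);row=[]
    for r in (.0195,.0205,.0215):
      u,v=np.round(proj(d,[c[0]+r*np.cos(t),c[1]+r*np.sin(t),zt-.003])).astype(int);row.append(a[v,u].tolist())
    print(nm,round(offs+45*k,1),row)
```

```text
w5 15.8 [[150, 12, 66], [140, 12, 65], [150, 12, 62]]
w5 60.8 [[104, 46, 61], [140, 11, 69], [150, 12, 64]]
w5 105.8 [[160, 11, 68], [160, 11, 70], [170, 11, 71]]
w5 150.8 [[23, 34, 120], [19, 36, 121], [6, 11, 113]]
w5 195.8 [[170, 11, 72], [160, 10, 73], [165, 13, 81]]
w5 240.8 [[22, 32, 183], [23, 33, 186], [13, 21, 86]]
w5 285.8 [[160, 12, 66], [160, 11, 67], [160, 12, 66]]
w5 330.8 [[150, 11, 67], [140, 11, 68], [150, 11, 67]]
w4 35.7 [[20, 34, 90], [23, 35, 87], [19, 27, 76]]
w4 80.7 [[0, 12, 63], [0, 12, 64], [170, 9, 89]]
w4 125.7 [[21, 35, 155], [21, 35, 144], [19, 29, 125]]
w4 170.7 [[15, 24, 85], [0, 12, 65], [0, 11, 71]]
w4 215.7 [[20, 37, 103], [20, 37, 103], [20, 38, 101]]
w4 260.7 [[0, 8, 61], [0, 12, 62], [0, 8, 61]]
w4 305.7 [[20, 38, 101], [20, 34, 90], [12, 18, 70]]
w4 350.7 [[170, 12, 62], [0, 13, 61], [0, 13, 60]]
```

The slots are confirmed at 60.8°, aligned with the pin. Moving over the axis.

Request:
apply_moves:
  steps:
    - [4,-1.4,0,0]
    - [7.6,-2.7,0,0]
    - [7.6,-2.7,3,0]
    - [7.6,-2.7,6,0]
    - [7.6,-2.7,8.5,0]
    - [7.6,-2.7,9.5,0]
    - [7.6,-2.7,10,0]
    - [7.6,-2.7,10,0]
    - [7.6,-2.7,10,0]
    - [7.6,-2.7,10,0]

```text
t: 20.25
tcp_pos: [0.528, -0.0281, 0.2996]
tool_rot: [0.001, 0.182, 0.983, -0.0]
contact_force: [0.4, -0.0, -0.7]
opening: 0.0626
```

```bash
python3 chk.py -.0003 -.0002
```

```text
20.25 [ 0.528  -0.0281  0.2996] [ 0.4 -0.  -0.7] [0.02 0.05 0.03] [-0.28  0.15  1.83  0.    1.16 -1.49] 0.06255511158732885
[ 2.5e-03 -7.0e-04 -1.0e+00] 159.1
[ 0.17  0.08 -0.  ]
```

Request:
apply_moves:
  steps:
    - [0.08,0.06,0.3,0]
    - [0.08,0.06,0.3,0]
    - [0.08,0.06,0.3,0]
    - [0.08,0.06,0.3,0]

```text
t: 20.65
tcp_pos: [0.5269, -0.0272, 0.2952]
tool_rot: [0.0, 0.182, 0.983, -0.0]
contact_force: [-0.1, -0.9, -1.4]
opening: 0.0622
```

```bash
python3 chk.py -.0003 -.0002
```

```text
20.65 [ 0.5269 -0.0272  0.2952] [-0.1 -0.9 -1.4] [-0.03 -0.01 -0.02] [-0.28  0.15  1.83 -0.    1.16 -1.49] 0.0622189503443771
[ 0. -0. -1.] 159.1
[ 0.03  0.03 -0.  ]
```

Request:
apply_moves:
  steps:
    - [0.02,0.02,0.4,0]
    - [0.02,0.02,0.7,0]
    - [0.02,0.02,0.9,0]
    - [0.02,0.02,1.1,0]
    - [0.02,0.02,1.2,0]
    - [0.02,0.02,1.3,0]
    - [0.02,0.02,1.3,0]

```text
t: 21.35
tcp_pos: [0.5267, -0.027, 0.2821]
tool_rot: [-0.0, 0.182, 0.983, -0.0]
contact_force: [-0.3, -1.6, -1.5]
opening: 0.0623
```

```bash
python3 chk.py -.0003 -.0002
```

```text
21.35 [ 0.5267 -0.027   0.2821] [-0.3 -1.6 -1.5] [-0.18  0.11  0.  ] [-0.28  0.17  1.84 -0.    1.13 -1.49] 0.06234561715349296
[-2.e-04 -2.e-04 -1.e+00] 159.1
[ 0.01  0.02 -0.  ]
```

The ring is past the pin's top with no contact, so the pin is entering the slots. Going on to the spacer.

Request:
apply_moves:
  steps:
    - [0,0,0.3,0]
    - [0,0,0.6,0]
    - [0,0,0.8,0]
    - [0,0,1.0,0]
    - [0,0,1.1,0]
    - [0,0,1.2,0]
    - [0,0,1.2,0]
    - [0,0,1.2,0]

```text
t: 22.15
tcp_pos: [0.5268, -0.027, 0.2708]
tool_rot: [-0.0, 0.182, 0.983, -0.0]
contact_force: [-3.6, -0.6, 4.4]
opening: 0.0622
```

```bash
python3 chk.py -.0003 -.0002
```

```text
22.15 [ 0.5268 -0.027   0.2708] [-3.6 -0.6  4.4] [-0.07  0.61  0.01] [-0.28  0.18  1.85 -0.    1.11 -1.49] 0.0621909500982046
[-2.e-04 -1.e-04 -1.e+00] 159.1
[0.02 0.01 0.  ]
```

Request:
apply_moves:
  steps:
    - [0,0,0.1,0]
    - [0,0,0.25,0]
    - [0,0,0.4,0]
    - [0,0,0.5,0]
    - [0,0,0.6,0]
    - [0,0,0.6,0]
    - [0,0,0.6,0]
  force: 110

```text
t: 22.85
tcp_pos: [0.527, -0.0269, 0.266]
tool_rot: [0.0, 0.182, 0.983, -0.0]
contact_force: [-6.8, -0.0, 13.0]
opening: 0.0612
```

```bash
python3 chk.py -.0003 -.0002
```

```text
22.85 [ 0.527  -0.0269  0.266 ] [-6.8 -0.  13. ] [-0.04  1.2  -0.02] [-0.28  0.19  1.85 -0.    1.1  -1.49] 0.06121406858856435
[ 1.e-04 -3.e-04 -1.e+00] 159.1
[ 0.04 -0.   -0.  ]
```

Request:
apply_moves:
  steps:
    - [0.04,0,0.08,0]
    - [0.04,0,0.08,4]
    - [0.04,0,0.08,9]
    - [0.04,0,0.08,14]
    - [0.04,0,0.08,19]
    - [0.04,0,0.08,24]
    - [0.04,0,0.08,29]
    - [0.04,0,0.08,34]
    - [0.04,0,0.08,39]
    - [0.04,0,0.08,43]
    - [0.04,0,0.08,45]
    - [0.04,0,0.08,45]
    - [0.04,0,0.08,45]

```text
t: 24.15
tcp_pos: [0.5272, -0.0271, 0.2658]
tool_rot: [0.001, 0.544, 0.839, 0.0]
contact_force: [-5.1, -2.1, 13.5]
opening: 0.061
```

```bash
python3 chk.py -.0003 -.0002
```

```text
24.15 [ 0.5272 -0.0271  0.2658] [-5.1 -2.1 13.5] [-0.24  0.92 -0.01] [-0.28  0.19  1.85 -0.    1.1  -0.7 ] 0.06102251419032221
[ 0.0025 -0.0014 -1.    ] 114.1
[ 0.04 -0.01 -0.  ]
```

Request:
apply_moves:
  steps:
    - [0,0,-0.15,0]
    - [0,0,-0.3,0]
    - [0,0,-0.45,0]
    - [0,0,-0.6,0]
    - [0,0,-0.75,0]
    - [0,0,-0.75,0]
    - [0,0,-0.75,0]

```text
t: 24.85
tcp_pos: [0.527, -0.0271, 0.2713]
tool_rot: [0.001, 0.544, 0.839, 0.0]
contact_force: [5.0, -3.4, -1.3]
opening: 0.0612
```

```bash
python3 chk.py -.0003 -.0002
```

```text
24.85 [ 0.527  -0.0271  0.2713] [ 5.  -3.4 -1.3] [-0.58 -0.65  0.02] [-0.28  0.18  1.85 -0.    1.11 -0.7 ] 0.06115939274989011
[ 2.6e-03 -9.0e-04 -1.0e+00] 114.1
[ 0.03  0.01 -0.  ]
```

Request:
apply_moves:
  steps:
    - [0,0,-0.1,0]
    - [0,0,-0.15,0]
    - [0,0,-0.15,0]

```text
t: 25.15
tcp_pos: [0.5269, -0.027, 0.2717]
tool_rot: [0.001, 0.544, 0.839, 0.0]
contact_force: [8.1, -4.5, -8.7]
opening: 0.0609
```

```bash
python3 chk.py -.0003 -.0002
```

```text
25.15 [ 0.5269 -0.027   0.2717] [ 8.1 -4.5 -8.7] [-0.63 -1.39  0.1 ] [-0.28  0.18  1.85  0.    1.11 -0.7 ] 0.06091651902928368
[ 2.8e-03 -7.0e-04 -1.0e+00] 114.0
[0.02 0.02 0.  ]
```

The ring resists the pull (about 9 N) at recess height, so the pin is caught. I'll relax, release, and back off for a look.

Request:
apply_moves:
  steps:
    - [0,0,0.15,0]
    - [0,0,0.15,0]
    - [0,0,0.15,0]

```text
t: 25.45
tcp_pos: [0.527, -0.027, 0.2713]
tool_rot: [0.001, 0.544, 0.839, 0.0]
contact_force: [5.0, -3.0, -0.9]
opening: 0.0606
```

Request:
apply_moves:
  steps:
    - [0,0,0,0]
    - [0,0,0,0]
    - [0,0,0,0]
    - [0,0,0,0]
    - [0,0,0,0]
    - [0,0,-1,0]
    - [0,0,-3,0]
    - [0,0,-7,0]
    - [0,0,-12,0]
    - [-3,-5,-14,0]
    - [-5,-7,-14,0]
    - [-5,-7,-14,0]
    - [-5,-7,-14,0]
    - [-5,-7,-14,0]
  grip: 0

```text
t: 26.85
tcp_pos: [0.4829, -0.1004, 0.4109]
tool_rot: [-0.0, 0.544, 0.839, 0.0]
contact_force: [0.2, 0.3, 0.4]
opening: 0.0852
```

Run:
```python
from h import *
d=snap("wrist","w6");s=state();print(s["t"],s["tcp_pos"].round(4),s["contact_force"].round(1),proj(d,[.5269,-.0271,.107]))
def patch(c,z,h,n):
    src=np.float32([proj(d,[c[0]+x,c[1]+y,z]) for x,y in [(-h,h),(h,h),(h,-h),(-h,-h)]])
    H=cv2.getPerspectiveTransform(src,np.float32([[0,0],[n,0],[n,n],[0,n]]))
    return np.clip(cv2.warpPerspective(d["image"],H,(n,n),flags=cv2.INTER_CUBIC)*1.4,0,255).astype(np.uint8)
e=snap("scene","s6")["image"][255:375,340:460];e=cv2.resize(e,(400,400),interpolation=cv2.INTER_CUBIC)
cv2.imwrite("pics/p6.png",np.hstack([patch([.5269,-.0271],.106,.04,400),e]))
```

```text
26.9 [ 0.483  -0.1002  0.4107] [-0.3  0.2 -0.5] [424.19740577 153.60028977]
```

View pics/p6.png

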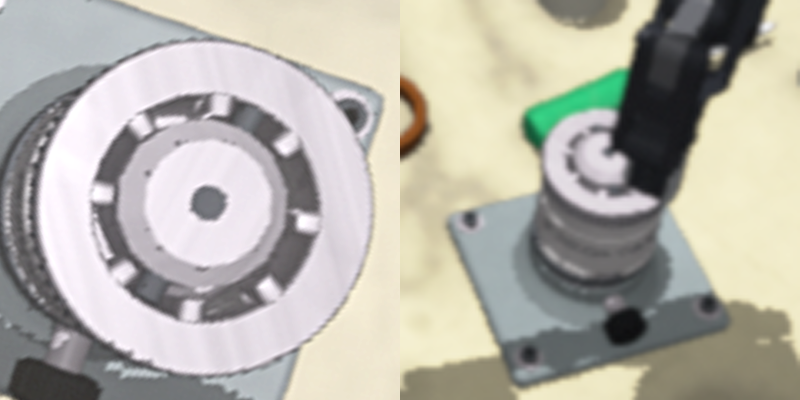

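The ring lies flat on the stack with the pin centred in the gap at about 60°, between the teeth at (218,103) and (287,140). The gripper is clear of everything, so I'm handing in.

```bash
python3 -c "
from cell import *
print(hand_in())"
```

```text
the job is handed in; nothing more can be done
None
```

The spindle is set up and handed in at about 27 s of robot time. The collar is home over the dogs, the thick spacer is flat on it, and the lock ring is pressed, turned 45° and caught on the pin.

- **Collar:** it went below dog height with no resistance. It took load only at the home height, about 5 mm below where it would ride on the dogs.
- **Spacer:** I set it down at the expected height, and the scene camera showed it flat on the collar.
- **Lock ring:** I pressed it about 6 mm (13 N), and it turned without resistance. After rising it held against an upward pull of about 9 N at recess height.
- **Final image:** the ring lies flat on the stack, with the pin in a gap at about 60°.

**Small disagreements:**
- The measured heights of the lock ring differed by about 1 mm from what I expected, probably because the ring slipped slightly in the jaws.
- The finger opening read 2 to 6 mm below the true part diameters.
- I inferred the flange's final 1.5 to 2 mm from the arm's position, not directly.

I did not move the thin spacer, cup or screwdriver, though I took no final picture to confirm where they are. The gripper was clear of everything at hand-in.

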